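# Finish a tray of cartons and stack the next tray on it

### The job

Put the blue carton that is still on the table into the free lane of the tray standing on the table, flat on the lane floor beside the carton already packed there. Then take the empty tray off the sloped rest and lower it, without dropping it, onto that tray so that all four corner lugs are fully home in the sockets and it sits level. Set the carton down gently too, and leave the lower tray, the packed carton and everything else where they stand.

Things in the scene. Friction and masses are not known exactly. Their poses are not given: they have to be found in the camera images.
- tray_low: Light grey stacking tray standing level on the table, any way round, 140 mm along its x, 200 mm along its y, 80 mm tall, 0.5 kg, loose. Origin: centre of its footprint at table level, z up. Floor top at height 14 mm; low outer walls, 4 mm thick, up to 42 mm; a dark blue middle rib along x at y = 0, 12 mm thick, top at 42 mm, parts two lanes. Blue carton packed in the +y lane
- low_lane (a point): Middle of the floor of tray_low's free lane, at x = 0, y = -40, z = 14 mm of the tray; axes as the tray's. The lane is 132 mm long along x, 68 mm wide between the rib and the corner posts; a carton goes in lengthwise
- low_socket (a point): Mouth of one of the four sockets of tray_low, at x = 57, y = 87, z = 80 mm of the tray; the others at (+-57, +-87). Each post is 26 mm square, 80 mm tall; its socket is 19 mm square and 12 mm deep. tray_up has the same posts and sockets
- tray_up: Empty tray of the same make, sizes and frame as tray_low (origin centred at the level of its lug tips, z square to its floor), about 0.32 kg, loose. It starts on the sloped rest, so its z leans 30 degrees. Stacked: its origin is 70 mm above tray_low's, its x along tray_low's x, either way round. Its four lugs lie under its posts; its undersides then rest on the lower posts' tops
- up_lug (a point): Tip of one of tray_up's four lugs, at x = 57, y = 87, z = 0 mm of the tray; the others at (+-57, +-87). Dark blue, round, 10 mm tall, 10 mm across at the tip and 15 mm at the root: 2 mm play to each side when home
- up_rib (a point): Middle of the top of tray_up's rib, at x = 0, y = 0, z = 42 mm of the tray; axes as the tray's. The rib is 12 mm thick, 132 mm long along x, 28 mm tall above the floor, with 60 mm free on both sides: a good grip, balanced, fingers closing along the tray's y, square to its floor
- rest: Dark grey sloped shelf on a steel frame, fixed, 165 x 235 mm. Origin on the table under it; at yaw 0 its low edge faces the robot (-x), 35 mm high, and it rises at 30 degrees toward its +x to 118 mm. Two lips, 22 mm tall, along the low edge hold the tray: lift the tray square to the shelf by 30 mm or more to clear them
- box_blue: Closed dark blue carton on the table, stiff, 112 mm along x, 52 mm along y, 58 mm tall, about 0.16 kg. Origin: centre of its underside, z up. This is the one to load
- box_packed: Same blue carton, already standing in the +y lane of tray_low (its origin at about x = 0, y = 40, z = 14 mm of that tray); stays there
- box_white: White carton of the same size on the table, unfinished; origin centre of underside; leave it
- tape_roll: Roll of packing tape lying flat, 100 mm across, 38 mm tall; origin centre of underside; leave it
- glue: White glue bottle with orange cap, 52 mm across, 125 mm tall; origin centre of underside; leave it
- stapler: Red and black stapler, 135 x 36 x 57 mm; origin centre of underside; leave it
- creaser: Ivory paper creaser, a flat bar 160 x 22 x 6 mm; origin near the centre of its underside; leave it
- pen_cup: Grey cup with pens, 72 mm across, 140 mm tall; origin centre of underside; leave it
Mind the look-alikes: they are no part of the job. Leave any pink look-alike of the box_blue alone.

How it is judged:
On the way, in this order (a step that is already met when the one before it is completed fails the run):
1. the blue carton stands flat in the free lane of the lower tray (x of box_blue in the frame of tray_low between -0.015 and 0.015 m and y of box_blue in the frame of tray_low between -0.058 and -0.026 m and z of box_blue in the frame of tray_low between 0.01 and 0.018 m and angle between box_blue's own z axis and vertical below 0.08 rad), for 0.2 s.
2. the empty tray is seated on the lower tray, lugs home in all four sockets (all of step 1 and x of tray_up in the frame of tray_low between -0.005 and 0.005 m and y of tray_up in the frame of tray_low between -0.005 and 0.005 m and z of tray_up in the frame of tray_low between 0.067 and 0.0725 m and angle between the x axis of tray_up and the x axis of tray_low, either way round below 0.06 rad and angle between tray_up's own z axis and vertical below 0.03 rad), for 0.2 s.
At the end, for the whole second after the job is handed in: Each carton flat on the floor of its own lane (15 mm lengthwise, 14 mm sideways of the middle); upper tray origin 67 to 72.5 mm above the lower tray's, 5 mm off at most along its x and y, x axes within 0.06 rad, level within 0.03 rad; lower tray level; all released and at rest (all of step 2 and x of box_packed in the frame of tray_low between -0.015 and 0.015 m and y of box_packed in the frame of tray_low between 0.026 and 0.058 m and z of box_packed in the frame of tray_low between 0.01 and 0.018 m and angle between box_packed's own z axis and vertical below 0.08 rad and linear speed of each of tray_up, tray_low, box_blue below 0.02 m/s and angle between tray_low's own z axis and vertical below 0.03 rad); the robot touches nothing.
It fails at once if the tray is dropped (falls free faster than 0.45 m/s) (contact force between the fingers and tray_up below 0.1 N and linear speed of tray_up above 0.45 m/s).
It fails at once if the blue carton is dropped (falls free faster than 0.6 m/s) (contact force between the fingers and box_blue below 0.1 N and linear speed of box_blue above 0.6 m/s).
It fails at once if the lower tray is pushed more than 40 mm away (distance of tray_low from where it was at the start of the episode above 0.04 m).
It fails at once if a thing that is no part of the job is pushed more than 30 mm or tipped over (distance of any of box_white, tape_roll, glue, stapler, creaser, pen_cup from where it was at the start of the episode above 0.03 m or angle between any of box_white, tape_roll, glue, stapler, creaser, pen_cup's own z axis and vertical above 0.3 rad).
It also fails if it takes over 64 s, if anything falls off the work surface, if the arm or the gripper's body presses on something with over 40 N, if the wrist force passes 120 N, or if a joint passes its speed limit or range.

### The arm

A 6-joint arm with a two-finger parallel gripper is mounted at the origin on the work surface. World frame = base frame: x ahead of the robot, y to its left, z up, the work surface at z = 0. Lengths are in m, angles in rad, forces in N, time in s.
With the tool pointing down it reaches from about 0.375 to 0.975 m from the base axis. Payload 3.8 kg.
Tool frame: the origin (TCP) lies on the centre line of the jaws, within the pads' length; the fingertips stand 22 mm ahead of it and the grasp point (between the pads) lies 3 mm ahead of it; z points along the fingers, x is the direction in which the jaws open and shut, and the axes are right-handed (so a half turn about z gives the same grasp; the last joint's range is limited). The gripper opens to 85 mm and grips with 20 to 120 N. Pads are 22 mm wide; open, the fingers measure 114 mm over their backs; the gripper's body (76 mm by 85 mm) begins 54 mm behind the grasp point. The pads swing forward as they close: fully open they stand 13 mm farther back than shut.
Start: joints at [1.241, 0.264, 1.604, -0, 1.274, -0.037], TCP at [0.195, 0.646, 0.253] pointing down, gripper open.
Joint ranges: [-2.63, 2.63], [-0.94, 2.18], [0.31, 2.57], [-1.31, 4.45], [0, 2.66], [-2.55, 2.55]. Speed limits (rad/s): [2.57, 2.57, 3.14, 3.14, 3.14, 3.14].

### API

Orientations are given as a rotation vector (axis times angle).
In Python, from workcell import bot, viewer gives the robot as it stands.
- The arm moves only by the tool move_arm, never from a script. Its argument "series" is text: rows parted by semicolons, each of 7 numbers parted by spaces: the turn, a rotation vector about the tool's x, y, z scaled (see below), then the shift along the tool's x, y, z scaled (see below), then the opening, from -1 (shut) to 1 (fully open). A call has exactly 8 rows; each row is the pose to reach, as a shift and turn from the pose commanded when the call began, along the tool's axes at that moment; what a row does not reach only later rows make up. The controller multiplies each number of a shift by 100 mm and each number of a turn by 120 degrees. A row lasts 1/10 s, in which the tool goes at most 50 mm and 8.59 degrees, less where a joint would pass 70% of its speed; a pose out of reach is approached as far as the arm can. A call with a number of a shift or a turn outside -1 to 1 is refused whole. A call with a gripper value outside its range is refused whole. The fingers move at their own pace and stop on an object; "squeeze" is the grip in N (left out, the last holds). Time passes only in rows, so rows that repeat a pose let the fingers close, or fill a call up. It gives the time, the measured TCP pose, the force and the opening at its end, in the units of the state.
- bot.read_state(): the state, without advancing time (a new reading comes with each control period).
- viewer.read_camera(name): name is "scene" or "top"; returns a dict with "pixels" (480x640x3 uint8, red, green, blue), "K" (3x3 intrinsics, pixels), "dist" ([k1, k2, p1, p2, k3] as OpenCV has them; the pictures are not rectified), "world_to_cam" (4x4, takes a point from world to camera coordinates). Camera axes: x right, y up, looking along -z (the intrinsics and any distortion apply to the point x, -y, -z); pixel columns grow to the right and rows downward; lengths in m; the calibration is good to about 2 mm. A picture is of the moment at which its call begins. There is no depth.
- bot.finish_job(): hands the job in, once; it reports no verdict.
The state is a dict: "time": time; "q": joint angles; "joint_vel": joint speeds; "joint_torque": joint torques, N m; "tool_pos": TCP position; "tcp_rot": TCP orientation; "wrist_force": force on the tool from outside, world axes, zero at the start; "torque": the same for the moment, N m; "width": opening from 0.0 (shut) to 1.0 (fully open).
Only numpy, scipy, OpenCV 4.12 (cv2) and the standard library are available. Lean on these libraries where they do the work, as an engineer would, in place of code of your own. Each camera call takes 0.05 s, during which the arm holds its last target.

## Working session

There is one attempt and no reset: what is moved stays moved. The work goes in short steps, Python scripts to look and compute and a tool call to move; the robot and the scene stay as the last step left them, time stands still between calls to the robot, and variables do not carry over. Pictures are saved under pics/ and viewed, and the job is handed in when it is done.

Besides the shell and the picture viewer there is one more tool, called in YAML: its name, and indented under it one key for each argument. move_arm: Moves the arm, as the interface text tells. Its arguments: {"type":"object","properties":{"series":{"type":"string"},"squeeze":{"type":"number"}},"required":["series"]}

```bash
mkdir -p pics; ls; cat > h.py <<'E'
import numpy as np,cv2
from scipy.spatial.transform import Rotation as R
from workcell import bot,viewer
def cam(n):
    return viewer.read_camera(n)
def save(c,f): cv2.imwrite(f,cv2.cvtColor(np.asarray(c["pixels"]),cv2.COLOR_RGB2BGR))
def ray(c,uv):
    uv=np.array(uv,float).reshape(-1,1,2)
    p=cv2.undistortPoints(uv,np.array(c["K"],float),np.array(c["dist"],float)).reshape(-1,2)
    W=np.array(c["world_to_cam"]);Rm=W[:3,:3];t=W[:3,3]
    d=np.c_[p[:,0],-p[:,1],-np.ones(len(p))]@Rm
    return -Rm.T@t,d
def onz(c,uv,z):
    o,d=ray(c,uv); s=(z-o[2])/d[:,2]; return o+s[:,None]*d
def proj(c,P):
    P=np.array(P,float).reshape(-1,3);W=np.array(c["world_to_cam"])
    q=P@W[:3,:3].T+W[:3,3]; q=q*[1,-1,-1]
    return cv2.projectPoints(q,np.zeros(3),np.zeros(3),np.array(c["K"],float),np.array(c["dist"],float))[0].reshape(-1,2)
E
python3 - <<'E'
from h import *
import pickle
for n in("scene","top"):
    c=cam(n); save(c,f"pics/{n}0.png"); pickle.dump(c,open(f"{n}0.pkl","wb"))
    W=np.array(c["world_to_cam"]);print(n,-W[:3,:3].T@W[:3,3],c["K"],c["dist"])
print(bot.read_state())
E
```

```text
pics
scene [ 1.25131282 -0.0233582   0.94680822] [[444.04751312   0.         325.2514595 ]
 [  0.         444.04751312 237.46528692]
 [  0.           0.           1.        ]] [-0.10934027  0.          0.          0.          0.        ]
top [ 0.48451699 -0.08235728  1.29625941] [[524.98070776   0.         310.41473308]
 [  0.         524.98070776 239.57022213]
 [  0.           0.           1.        ]] [-0.12599578  0.          0.          0.          0.        ]
{'time': 0.1, 'q': array([ 1.24111587e+00,  2.64661332e-01,  1.60525313e+00,  3.29887991e-06,
        1.27372122e+00, -3.69188869e-02]), 'joint_vel': array([ 0.00086948, -0.00187763, -0.003656  ,  0.00064455, -0.00182491,
        0.00087017]), 'joint_torque': array([-6.16287275e-05, -5.16698205e+01, -3.68590271e+01, -3.04242178e-05,
        6.16862235e-03,  1.38608144e-05]), 'tool_pos': array([0.19461245, 0.64567965, 0.25208912]), 'tcp_rot': array([ 2.52077377,  1.87297739, -0.00264668]), 'wrist_force': array([-0.33297165,  0.47502878, -0.0108227 ]), 'torque': array([-0.01027206,  0.01162741, -0.03469029]), 'width': 1.0004433214798283}
```

View pics/scene0.png

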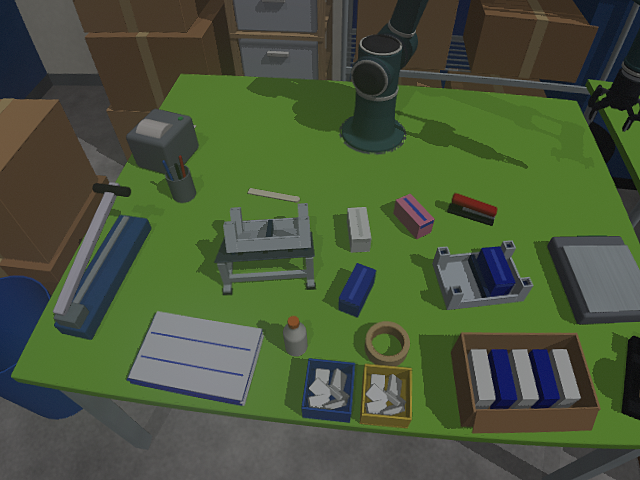

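View pics/top0.png

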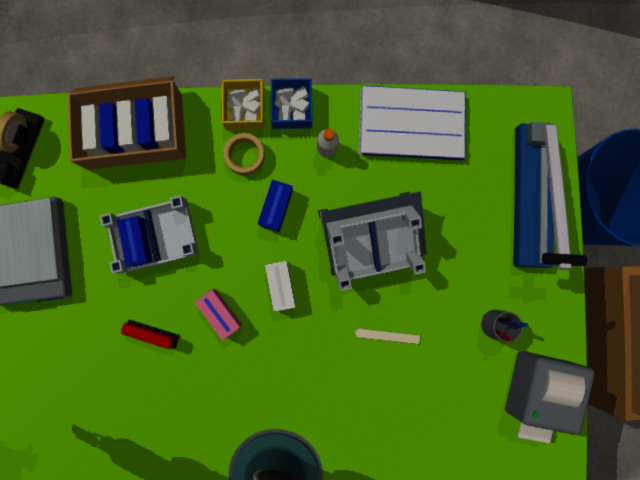

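```bash
python3 - <<'E'
import cv2,numpy as np
t=cv2.imread("pics/top0.png")
def e(a,g=2.0): return cv2.convertScaleAbs(a,alpha=1.6,beta=15)
a=cv2.resize(e(t[180:300,85:205]),(400,400),interpolation=cv2.INTER_CUBIC)
b=cv2.resize(e(t[180:300,310:430]),(400,400),interpolation=cv2.INTER_CUBIC)
cv2.imwrite("pics/c1.png",np.hstack([a,b]))
b=cv2.resize(e(t[170:240,240:310]),(400,400),interpolation=cv2.INTER_CUBIC)
s=cv2.imread("pics/scene0.png")
d=cv2.resize(e(s[200:300,215:320]),(400,400),interpolation=cv2.INTER_CUBIC)
cv2.imwrite("pics/c2.png",np.hstack([b,d]))
E
```

```text
(no output)
```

View pics/c1.png

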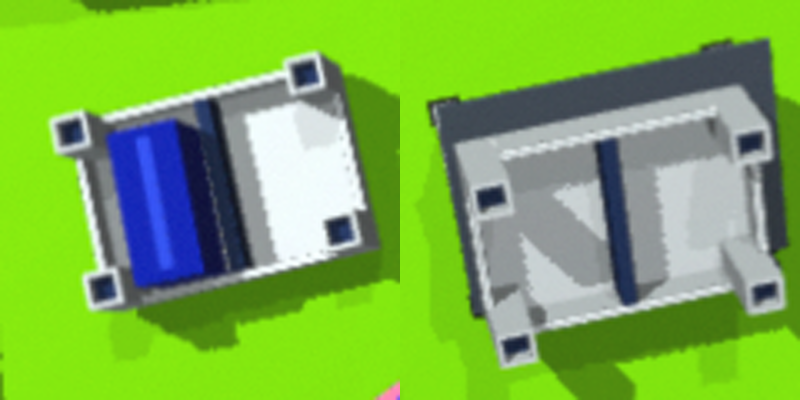

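View pics/c2.png

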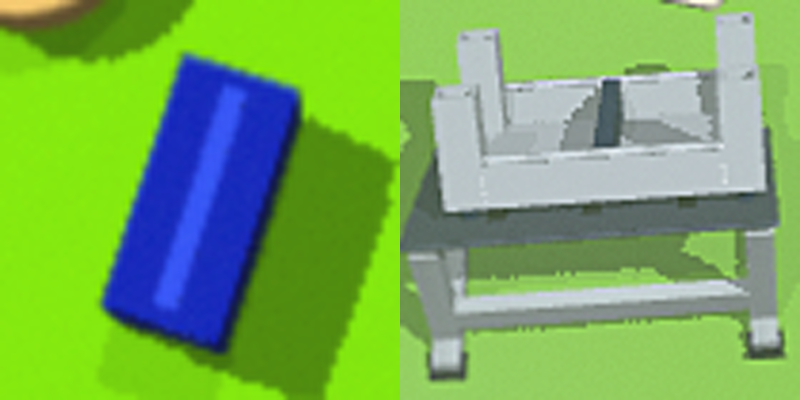

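```bash
cat > meas.py <<'E'
from h import *
import pickle
def dark_blobs(c,box,seeds,r=7):
    im=np.asarray(c["pixels"]).astype(int)
    out=[]
    for u,v in seeds:
        u0,v0=int(u)-r,int(v)-r
        p=im[v0:v0+2*r+1,u0:u0+2*r+1]
        # bluish dark: low red
        g=p[...,0].astype(np.uint8)
        gr=(p[...,1]-p[...,0]>40)|(p[...,1]-p[...,2]>25) # green table
        big=cv2.resize(g,None,fx=6,fy=6,interpolation=cv2.INTER_CUBIC)
        gb=cv2.resize(gr.astype(np.uint8),None,fx=6,fy=6,interpolation=cv2.INTER_NEAREST)
        m=((big<75)&(gb==0)).astype(np.uint8)
        n,l,s,ce=cv2.connectedComponentsWithStats(m)
        cc=np.array([(2*r+1)*3-.5]*2)
        k=min(range(1,n),key=lambda i:np.hypot(*(ce[i]-cc))+(100 if s[i,4]<60 else 0))
        out.append((u0+(ce[k][0]+.5)/6-.5,v0+(ce[k][1]+.5)/6-.5)); print(s[k,2:]/6.,out[-1])
    return np.array(out)
E
python3 - <<'E'
from meas import *
c=pickle.load(open("top0.pkl","rb"))
im=np.asarray(c["pixels"])
low=dark_blobs(c,None,[(106,219),(176,201),(116,266),(187,249)])
up=dark_blobs(c,None,[(337,239),(415,222),(345,284),(419,267)])
P=onz(c,low,.08);print(P.round(4),'c',P.mean(0).round(4))
for a,b in((0,1),(2,3),(0,2),(1,3)):
    d=P[b]-P[a];print(a,b,np.linalg.norm(d).round(4),np.degrees(np.arctan2(d[1],d[0])).round(2))
np.save("low.npy",low);np.save("up.npy",up)
# box blue top
im=im.astype(int)
m=((im[...,2]>im[...,0]+50)&(im[...,2]>im[...,1]+30)&(im[...,2]>110)).astype(np.uint8)
n,l,s,ce=cv2.connectedComponentsWithStats(m)
for i in range(1,n):
    if s[i,4]>150: print(s[i],ce[i])
k=[i for i in range(1,n) if abs(ce[i]-[276,205]).max()<15 and s[i,4]>150][0]
pts=np.argwhere(l==k)[:,::-1].astype(np.float32)
Q=onz(c,pts,.058)[:,:2]
r=cv2.minAreaRect((Q*1000).astype(np.float32));print('box',r, cv2.boxPoints(r), Q.mean(0))
E
```

```text
[  8.           8.16666667 306.33333333] (np.float64(105.7431084512151), np.float64(219.20538628944504))
[  8.33333333   8.33333333 317.83333333] (np.float64(175.9575686068869), np.float64(201.64687117636777))
[  8.16666667   8.5        315.        ] (np.float64(115.44268077601411), np.float64(266.06331569664906))
[  8.83333333   8.83333333 346.16666667] (np.float64(186.39901299951853), np.float64(248.66373776279892))
[  9.16666667   8.33333333 325.        ] (np.float64(336.7345299145299), np.float64(238.90273504273503))
[  8.66666667   7.5        292.        ] (np.float64(414.71660958904107), np.float64(222.34760273972603))
[  8.83333333   8.16666667 274.5       ] (np.float64(344.2219692369966), np.float64(283.39460635498887))
[  8.16666667   7.16666667 247.5       ] (np.float64(418.8449494949495), np.float64(267.34012345679014))
[[0.6289 0.3866 0.08  ]
 [0.6671 0.2174 0.08  ]
 [0.5178 0.3619 0.08  ]
 [0.556  0.1924 0.08  ]] c [0.5924 0.2896 0.08  ]
0 1 0.1735 -77.3
2 3 0.1737 -77.28
0 2 0.1139 -167.45
1 3 0.1138 -167.33
[266 184  18  41 248] [274.60483871 203.89112903]
[125 220  13  41 241] [130.84232365 240.47302905]
box ((659.9878540039062, -13.334617614746094), (14.365059852600098, 99.9151611328125), 71.06333923339844) [[610.4032     -3.9160442]
 [704.91077   -36.340782 ]
 [709.5725    -22.753191 ]
 [615.06494     9.671547 ]] [ 0.66048693 -0.01363765]
```

```bash
cat > pb.py <<'E'
from h import *
def boxfit(c,seed,z=.058,hi=75):
    im=np.asarray(c["pixels"]).astype(int)
    u,v=seed
    big=cv2.resize(im[v-30:v+31,u-30:u+31].astype(np.uint8),None,fx=6,fy=6,interpolation=cv2.INTER_CUBIC).astype(int)
    m=((big[...,2]>hi)&(big[...,2]>big[...,0]+40)&(big[...,2]>big[...,1]+30)).astype(np.uint8)
    n,l,s,ce=cv2.connectedComponentsWithStats(m)
    k=l[30*6+3,30*6+3] or 1+np.argmax(s[1:,4])
    p=np.argwhere(l==k)[:,::-1]; p=(p+.5)/6-.5+[u-30,v-30]
    Q=onz(c,p,z)[:,:2]
    return cv2.minAreaRect((Q*1000).astype(np.float32)),Q.mean(0)
E
python3 - <<'E'
from pb import *
import pickle
c=pickle.load(open("top0.pkl","rb"))
im=np.asarray(c["pixels"]); print(im[205,262:296].tolist())
for hi in(55,65,75,85,95):
  print(hi,boxfit(c,(276,205),hi=hi))
# tray up
up=np.load("up.npy")
o,d=ray(c,up)
from scipy.optimize import least_squares
M=np.array([[57,87,80],[57,-87,80],[-57,87,80],[-57,-87,80]])/1000.
def pose(p): # yaw, x,y,z, tilt fixed
    A=R.from_euler('ZY',[p[3],-np.radians(30) if len(p)<5 else p[4]])  
    return A,np.array(p[:3])
def f(p):
    A,t=pose(p); return (proj(c,A.apply(M)+t)-up).ravel()
for x0 in([.6,-.15,.1,.2],[.6,-.15,.1,.2,-.5]):
    r=least_squares(f,x0); print(r.x.round(4),r.fun.round(2)); A,t=pose(r.x); print('rib',A.apply([0,0,.042])+t,'z',A.apply([0,0,1]),'x',A.apply([1,0,0]),'y',A.apply([0,1,0]))
E
```

```text
[[69, 128, 0], [32, 64, 72], [9, 23, 105], [5, 17, 107], [7, 18, 108], [6, 17, 108], [8, 19, 109], [5, 16, 107], [6, 16, 107], [8, 19, 109], [13, 28, 121], [24, 43, 141], [24, 44, 143], [26, 46, 144], [23, 42, 139], [10, 23, 114], [5, 17, 108], [5, 18, 108], [4, 18, 107], [5, 18, 107], [4, 16, 107], [6, 18, 107], [5, 17, 107], [5, 17, 101], [1, 6, 46], [8, 18, 30], [25, 51, 5], [40, 75, 0], [41, 78, 0], [42, 79, 0], [42, 79, 0], [41, 78, 0], [41, 78, 0], [41, 79, 0]]
55 (((658.3677368164062, -13.721519470214844), (51.79281997680664, 113.3570556640625), 71.31027221679688), array([ 0.65838354, -0.01379386]))
65 (((658.7400512695312, -13.58315658569336), (51.293392181396484, 112.7408218383789), 71.31233215332031), array([ 0.65871275, -0.01366952]))
75 (((659.0445556640625, -13.532806396484375), (50.87675094604492, 112.14112854003906), 71.12152862548828), array([ 0.65903175, -0.01355073]))
85 (((659.3585205078125, -13.329170227050781), (50.42361831665039, 111.7351303100586), 71.32381439208984), array([ 0.65934647, -0.01345581]))
95 (((659.6074829101562, -13.251708984375), (49.86621856689453, 110.8865737915039), 71.31958770751953), array([ 0.65945953, -0.01343913]))
[ 0.5739 -0.2398  0.07    0.1903] [-0.07 -0.08 -0.05  0.07  0.08  0.01  0.05  0.  ]
rib [ 0.55330646 -0.24376059  0.10642267] z [-0.4909725  -0.09458329  0.8660254 ] x [0.85038932 0.16382307 0.5       ] y [-1.89166588e-01  9.81945010e-01  6.93889390e-18]
[ 0.5741 -0.2397  0.0707  0.1904 -0.527 ] [-0.08 -0.04 -0.02  0.09  0.05 -0.01  0.05 -0.04]
rib [ 0.55338947 -0.24366056  0.10702151] z [-0.49388798 -0.09521473  0.86429672] x [0.84866957 0.16361169 0.50298229] y [-1.89300371e-01  9.81919228e-01 -6.93889390e-18]
```

```bash
cat > go.py <<'E'
from h import *
import sys
def down(deg): # tool x at azimuth deg, z down
    a=np.radians(deg);x=np.array([np.cos(a),np.sin(a),0]);z=np.array([0,0,-1.]);return R.from_matrix(np.c_[x,np.cross(z,x),z])
def towards(pos,rot):
    s=bot.read_state();A=R.from_rotvec(s["tcp_rot"]);p=s["tool_pos"]
    sh=A.inv().apply(np.array(pos)-p)/.1; tu=(A.inv()*rot).as_rotvec()/np.radians(120)
    print("t",round(s["time"],2),"turn",tu.round(4),"shift",sh.round(3),"F",s["wrist_force"].round(1),"w",round(s["width"],3),"p",p.round(4),"q",s["q"].round(2))
if __name__=="__main__":
    a=[float(x) for x in sys.argv[1:]]
    towards(a[:3],down(a[3]))
E
python3 go.py 0.659 -0.0136 0.25 71.3
```

```text
t 0.1 turn [-0.     0.001  0.016] shift [-4.972  6.349  0.031] F [-0.3  0.5 -0. ] w 1.0 p [0.1946 0.6457 0.2521] q [ 1.24  0.26  1.61  0.    1.27 -0.04]
```

move_arm:
  series: "0 0 0 -0.09 0.114 0 1;0 0 0 -0.18 0.228 0 1;0 0 0 -0.27 0.342 0 1;0 0 0 -0.36 0.456 0 1;0 0 0 -0.45 0.57 0 1;0 0 0 -0.54 0.684 0 1;0 0 0 -0.63 0.798 0 1;0 0 0 -0.72 0.912 0 1"
  squeeze: 40

```text
time: 0.9
tool_pos: [0.2621, 0.5499, 0.2534]
tcp_rot: [-2.522, -1.873, -0.0]
wrist_force: [-0.2, -1.1, -0.5]
width: 1.002
```

move_arm:
  series: "0 0 0 -0.09 0.114 0 1;0 0 0 -0.18 0.228 0 1;0 0 0 -0.27 0.342 0 1;0 0 0 -0.36 0.456 0 1;0 0 0 -0.45 0.57 0 1;0 0 0 -0.54 0.684 0 1;0 0 0 -0.63 0.798 0 1;0 0 0 -0.72 0.912 0 1"

```text
time: 1.7
tool_pos: [0.3286, 0.4548, 0.2533]
tcp_rot: [2.522, 1.874, 0.0]
wrist_force: [-0.3, 0.2, -0.4]
width: 1.002
```

move_arm:
  series: "0 0 0 -0.09 0.114 0 1;0 0 0 -0.18 0.228 0 1;0 0 0 -0.27 0.342 0 1;0 0 0 -0.36 0.456 0 1;0 0 0 -0.45 0.57 0 1;0 0 0 -0.54 0.684 0 1;0 0 0 -0.63 0.798 0 1;0 0 0 -0.72 0.912 0 1"

```text
time: 2.5
tool_pos: [0.3951, 0.3595, 0.2533]
tcp_rot: [2.522, 1.874, 0.0]
wrist_force: [0.1, -0.3, 0.4]
width: 1.002
```

move_arm:
  series: "0 0 0 -0.09 0.114 0 1;0 0 0 -0.18 0.228 0 1;0 0 0 -0.27 0.342 0 1;0 0 0 -0.36 0.456 0 1;0 0 0 -0.45 0.57 0 1;0 0 0 -0.54 0.684 0 1;0 0 0 -0.63 0.798 0 1;0 0 0 -0.72 0.912 0 1"

```text
time: 3.3
tool_pos: [0.4616, 0.2642, 0.2533]
tcp_rot: [-2.522, -1.874, 0.0]
wrist_force: [-0.5, -0.3, 0.2]
width: 0.998
```

```bash
python3 go.py 0.659 -0.0136 0.13 71.3
```

```text
t 3.3 turn [-0.      0.      0.0161] shift [-2.09   2.692  1.233] F [-0.5 -0.3  0.2] w 0.998 p [0.4616 0.2642 0.2533] q [ 0.47 -0.01  1.91  0.    1.24 -0.81]
```

move_arm:
  series: "0 0 0.002 -0.09 0.114 0 1;0 0 0.004 -0.18 0.228 0 1;0 0 0.006 -0.27 0.342 0 1;0 0 0.008 -0.36 0.456 0 1;0 0 0.010 -0.45 0.57 0 1;0 0 0.012 -0.54 0.684 0 1;0 0 0.014 -0.63 0.798 0 1;0 0 0.016 -0.72 0.912 0 1"

```text
time: 4.1
tool_pos: [0.5282, 0.169, 0.2533]
tcp_rot: [2.553, 1.831, -0.0]
wrist_force: [-0.7, -0.9, -0.8]
width: 1.001
```

move_arm:
  series: "0 0 0 -0.09 0.114 0 1;0 0 0 -0.18 0.228 0 1;0 0 0 -0.27 0.342 0.05 1;0 0 0 -0.36 0.456 0.1 1;0 0 0 -0.45 0.57 0.15 1;0 0 0 -0.54 0.684 0.2 1;0 0 0 -0.63 0.798 0.25 1;0 0 0 -0.72 0.912 0.3 1"

```text
time: 4.9
tool_pos: [0.5914, 0.0715, 0.2226]
tcp_rot: [-2.553, -1.831, 0.001]
wrist_force: [0.7, -0.2, 0.4]
width: 1.004
```

```bash
python3 go.py 0.659 -0.0136 0.1 71.3
```

```text
t 4.9 turn [-0.0002  0.0001  0.    ] shift [-0.589  0.914  1.226] F [ 0.7 -0.2  0.4] w 1.004 p [0.5914 0.0715 0.2226] q [ 0.08  0.14  1.81  0.    1.19 -1.17]
```

move_arm:
  series: "0 0 0 -0.08 0.12 0.1 1;0 0 0 -0.16 0.25 0.2 1;0 0 0 -0.25 0.38 0.3 1;0 0 0 -0.34 0.52 0.4 1;0 0 0 -0.42 0.66 0.55 1;0 0 0 -0.51 0.8 0.7 1;0 0 0 -0.59 0.914 0.8 1;0 0 0 -0.59 0.914 0.9 1"

```text
time: 5.7
tool_pos: [0.6595, -0.0144, 0.1322]
tcp_rot: [2.554, 1.829, -0.0]
wrist_force: [-0.2, 0.5, -0.2]
width: 0.999
```

```bash
python3 go.py 0.659 -0.0136 0.054 71.3; python3 - <<'E'
from h import *
c=cam("scene");save(c,"pics/s1.png")
im=cv2.imread("pics/s1.png")[190:340,280:440];cv2.imwrite("pics/s1c.png",cv2.resize(cv2.convertScaleAbs(im,alpha=1.6,beta=15),None,fx=4,fy=4))
E
```

```text
t 5.7 turn [ 0.0001  0.0002 -0.0007] shift [ 0.006 -0.008  0.782] F [-0.2  0.5 -0.2] w 0.999 p [ 0.6595 -0.0144  0.1322] q [-0.06  0.33  1.75 -0.    1.06 -1.3 ]
```

View pics/s1c.png

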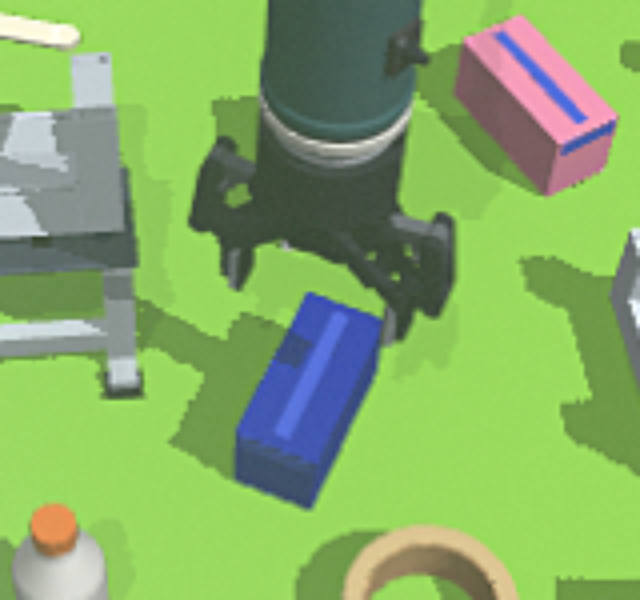

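The open gripper straddles the dark blue carton (its centre is at about (310,395) in the crop). The pink look-alike is at (540,110) and stays untouched. I'll descend.

move_arm:
  series: "0 0 0 0.006 -0.008 0.15 1;0 0 0 0.006 -0.008 0.3 1;0 0 0 0.006 -0.008 0.45 1;0 0 0 0.006 -0.008 0.6 1;0 0 0 0.006 -0.008 0.7 1;0 0 0 0.006 -0.008 0.78 1;0 0 0 0.006 -0.008 0.78 1;0 0 0 0.006 -0.008 0.78 0"
  squeeze: 35

```text
time: 6.55
tool_pos: [0.6581, -0.0118, 0.0554]
tcp_rot: [2.553, 1.831, 0.0]
wrist_force: [1.0, 0.1, -0.5]
width: 0.86
```

move_arm:
  series: "0 0 0 0 0 0 -1;0 0 0 0 0 0 -1;0 0 0 0 0 0 -1;0 0 0 0 0 0 -1;0 0 0 0 0 0 -1;0 0 0 0 0 0 -1;0 0 0 0 0 0 -1;0 0 0 0 0 0 -1"

```text
time: 7.35
tool_pos: [0.6589, -0.0118, 0.0564]
tcp_rot: [2.552, 1.83, 0.003]
wrist_force: [1.5, 1.2, 5.6]
width: 0.597
```

```bash
python3 go.py 0.6012 0.2506 0.16 102.67
```

```text
t 7.35 turn [ 0.001  -0.     -0.2614] shift [ 2.301 -1.386 -1.037] F [1.5 1.2 5.6] w 0.597 p [ 0.6589 -0.0118  0.0564] q [-0.06  0.41  1.8   0.    0.93 -1.3 ]
```

move_arm:
  series: "0 0 0 0 0 -0.1 -1;0 0 0 0 0 -0.25 -1;0 0 0 0 0 -0.4 -1;0 0 0 0 0 -0.55 -1;0 0 -0.02 0.1 -0.05 -0.7 -1;0 0 -0.04 0.2 -0.1 -0.82 -1;0 0 -0.06 0.3 -0.17 -0.94 -1;0 0 -0.08 0.4 -0.24 -1.0 -1"

```text
time: 8.15
tool_pos: [0.6483, 0.0352, 0.1572]
tcp_rot: [2.385, 2.043, 0.003]
wrist_force: [0.6, 0.6, -2.5]
width: 0.599
```

```bash
python3 go.py 0.6012 0.2506 0.165 102.67
```

```text
t 8.15 turn [ 1.000e-03 -1.000e-04 -1.794e-01] shift [ 2.055 -0.797 -0.079] F [ 0.6  0.6 -2.5] w 0.599 p [0.6483 0.0352 0.1572] q [ 0.02  0.29  1.76  0.    1.09 -1.4 ]
```

move_arm:
  series: "0 0 -0.015 0.12 -0.05 -0.02 -1;0 0 -0.03 0.24 -0.1 -0.04 -1;0 0 -0.045 0.36 -0.15 -0.06 -1;0 0 -0.06 0.48 -0.2 -0.08 -1;0 0 -0.075 0.6 -0.25 -0.08 -1;0 0 -0.09 0.74 -0.3 -0.08 -1;0 0 -0.1 0.87 -0.35 -0.08 -1;0 0 -0.11 1.0 -0.4 -0.08 -1"

```text
time: 8.95
tool_pos: [0.624, 0.14, 0.1631]
tcp_rot: [-2.138, -2.301, 0.0]
wrist_force: [1.0, 1.0, -1.9]
width: 0.599
```

```bash
python3 go.py 0.6012 0.2506 0.165 102.67
```

```text
t 8.95 turn [-0.0001 -0.     -0.0705] shift [ 1.12  -0.146 -0.019] F [ 1.   1.  -1.9] w 0.599 p [0.624  0.14   0.1631] q [ 0.18  0.27  1.77  0.    1.1  -1.46]
```

move_arm:
  series: "0 0 -0.01 0.13 -0.02 -0.01 -1;0 0 -0.02 0.26 -0.04 -0.02 -1;0 0 -0.03 0.39 -0.06 -0.02 -1;0 0 -0.04 0.52 -0.08 -0.02 -1;0 0 -0.05 0.65 -0.1 -0.02 -1;0 0 -0.06 0.8 -0.12 -0.02 -1;0 0 -0.07 0.93 -0.14 -0.02 -1;0 0 -0.07 1.0 -0.145 -0.02 -1"

```text
time: 9.75
tool_pos: [0.6023, 0.2391, 0.1652]
tcp_rot: [-1.964, -2.452, -0.0]
wrist_force: [-0.1, 0.0, -2.1]
width: 0.601
```

```bash
python3 go.py 0.6012 0.2506 0.125 102.67
```

```text
t 9.75 turn [-0.0001 -0.0001 -0.0005] shift [0.115 0.015 0.402] F [-0.1  0.  -2.1] w 0.601 p [0.6023 0.2391 0.1652] q [ 0.34  0.28  1.75  0.    1.11 -1.45]
```

move_arm:
  series: "0 0 0 0.06 0.01 0 -1;0 0 0 0.115 0.015 0 -1;0 0 0 0.115 0.015 0.1 -1;0 0 0 0.115 0.015 0.2 -1;0 0 0 0.115 0.015 0.3 -1;0 0 0 0.115 0.015 0.4 -1;0 0 0 0.115 0.015 0.5 -1;0 0 0 0.115 0.015 0.6 -1"

```text
time: 10.55
tool_pos: [0.6015, 0.2487, 0.104]
tcp_rot: [-1.967, -2.45, 0.001]
wrist_force: [-0.3, -0.5, -1.9]
width: 0.601
```

```bash
python3 go.py 0.6012 0.2506 0.071 102.67; python3 - <<'E'
from h import *
a=[]
for n,b in(("scene",(215,325,410,550)),("top",(180,300,85,215))):
    c=cam(n);save(c,f"pics/{n}2.png")
    im=cv2.imread(f"pics/{n}2.png")[b[0]:b[1],b[2]:b[3]];a.append(cv2.resize(cv2.convertScaleAbs(im,alpha=1.6,beta=15),(400,340)))
cv2.imwrite("pics/c3.png",np.hstack(a))
E
```

```text
t 10.55 turn [-0.0003  0.0001 -0.0016] shift [0.019 0.001 0.33 ] F [-0.3 -0.5 -1.9] w 0.601 p [0.6015 0.2487 0.104 ] q [ 0.35  0.34  1.79 -0.    1.01 -1.43]
```

View pics/c3.png

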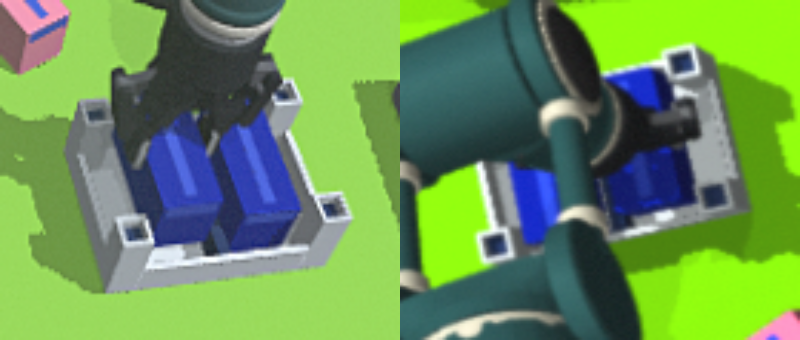

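The carton (its top at about (185,175) in the left crop) is well placed over the free lane, clear of the posts and of the packed carton. I'll lower it slowly.

move_arm:
  series: "0 0 0 0.01 0 0.06 -1;0 0 0 0.015 0 0.12 -1;0 0 0 0.015 0 0.18 -1;0 0 0 0.015 0 0.23 -1;0 0 0 0.015 0 0.27 -1;0 0 0 0.015 0 0.3 -1;0 0 0 0.015 0 0.32 -1;0 0 0 0.015 0 0.335 -1"

```text
time: 11.45
tool_pos: [0.6014, 0.2505, 0.0717]
tcp_rot: [1.966, 2.45, 0.0]
wrist_force: [0.1, 0.9, -1.9]
width: 0.602
```

```bash
python3 go.py 0.6012 0.2506 0.0704 102.67
```

```text
t 11.45 turn [ 0.     -0.     -0.0014] shift [ 0.001 -0.002  0.013] F [ 0.1  0.9 -1.9] w 0.602 p [0.6014 0.2505 0.0717] q [ 0.36  0.38  1.81 -0.    0.95 -1.43]
```

move_arm:
  series: "0 0 0 0 0 0.005 -1;0 0 0 0 0 0.01 -1;0 0 0 0 0 0.015 -1;0 0 0 0 0 0.02 -1;0 0 0 0 0 0.02 -1;0 0 0 0 0 0.02 0.25;0 0 0 0 0 0.02 0.3;0 0 0 0 0 0.02 0.4"

```text
time: 12.25
tool_pos: [0.6016, 0.2506, 0.0699]
tcp_rot: [1.966, 2.45, 0.001]
wrist_force: [-0.2, 0.4, -0.1]
width: 0.702
```

```bash
python3 go.py 0.6012 0.2506 0.0704 102.67
```

```text
t 12.25 turn [ 0.0003 -0.     -0.0014] shift [ 0.001 -0.004 -0.005] F [-0.2  0.4 -0.1] w 0.702 p [0.6016 0.2506 0.0699] q [ 0.36  0.38  1.81  0.    0.95 -1.43]
```

```bash
cat > up.py <<'E'
from go import *
TU=R.from_euler('ZY',[0.1904,-np.radians(30)]); TP=np.array([.5740,-.2398,.0703])
def g(h): # tool pose over the rib, TCP at tray height h (m)
    x=TU.apply([0,-1,0]);z=TU.apply([0,0,-1])
    return TU.apply([0,0,h])+TP, R.from_matrix(np.c_[x,np.cross(z,x),z])
if __name__=="__main__":
    p,r=g(float(sys.argv[1])); print(p.round(4)); towards(p,r)
E
echo
```

move_arm:
  series: "0 0 0 0 0 -0.05 0.4;0 0 0 0 0 -0.13 0.4;0 0 0 0 0 -0.25 0.4;0 0 0 0 0 -0.4 0.4;0 0 0 0 0 -0.55 0.4;0 0 0 0 0 -0.7 0.4;0 0 0 0 0 -0.85 0.4;0 0 0 0 0 -1.0 0.4"

```text
time: 13.05
tool_pos: [0.6015, 0.2506, 0.1715]
tcp_rot: [1.966, 2.45, 0.001]
wrist_force: [1.1, 0.9, 0.1]
width: 0.699
```

```bash
python3 go.py 0.5 -0.253 0.25 -79.1;python3 go.py 0.5 -0.253 0.25 102
```

```text
t 13.05 turn [ 1.0000e-04  6.0000e-04 -1.4866e+00] shift [-4.697 -2.081 -0.787] F [1.1 0.9 0.1] w 0.699 p [0.6015 0.2506 0.1715] q [ 0.36  0.28  1.74 -0.    1.12 -1.43]
t 13.05 turn [ 0.0004 -0.0001  0.0042] shift [-4.697 -2.081 -0.787] F [1.1 0.9 0.1] w 0.699 p [0.6015 0.2506 0.1715] q [ 0.36  0.28  1.74 -0.    1.12 -1.43]
```

move_arm:
  series: "0 0 0.03 -0.12 -0.05 -0.08 0.4;0 0 0.07 -0.25 -0.1 -0.16 0.4;0 0 0.11 -0.38 -0.16 -0.24 0.4;0 0 0.15 -0.5 -0.22 -0.32 0.4;0 0 0.19 -0.62 -0.28 -0.4 0.4;0 0 0.23 -0.75 -0.34 -0.48 0.4;0 0 0.27 -0.88 -0.4 -0.56 0.4;0 0 0.31 -1 -0.45 -0.6 0.4"

```text
time: 13.85
tool_pos: [0.5793, 0.1427, 0.2316]
tcp_rot: [2.647, 1.69, 0.002]
wrist_force: [-0.6, 0.3, -0.2]
width: 0.699
```

```bash
python3 go.py 0.5 -0.253 0.25 -79.1
python3 - <<'E'
from h import *
c=cam("top");save(c,"pics/t3.png")
s=cam("scene");save(s,"pics/s3.png")
a=[cv2.imread("pics/s3.png")[215:325,410:550],cv2.imread("pics/t3.png")[180:300,85:215]]
cv2.imwrite("pics/c4.png",np.hstack([cv2.resize(cv2.convertScaleAbs(i,alpha=1.6,beta=15),(400,340)) for i in a]))
E
```

```text
t 13.85 turn [-3.0000e-04 -1.0000e-03  1.2017e+00] shift [-3.922  0.947 -0.187] F [-0.6  0.3 -0.2] w 0.699 p [0.5793 0.1427 0.2316] q [ 0.2   0.13  1.8  -0.    1.21 -0.94]
```

View pics/c4.png

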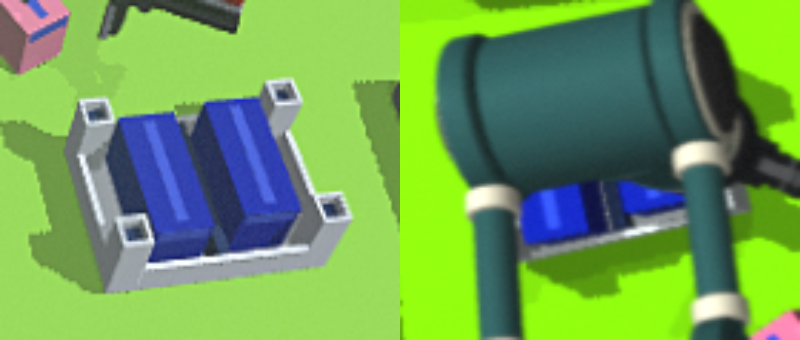

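Both cartons sit flat in their lanes, with tops at about (160,155) and (240,145) in the left crop. I'll travel on to the upper tray.

move_arm:
  series: "0 0 0.03 -0.12 0.03 -0.02 0.4;0 0 0.07 -0.25 0.06 -0.05 0.4;0 0 0.11 -0.38 0.09 -0.08 0.4;0 0 0.15 -0.5 0.12 -0.1 0.4;0 0 0.19 -0.62 0.15 -0.13 0.4;0 0 0.23 -0.75 0.18 -0.16 0.4;0 0 0.27 -0.88 0.21 -0.18 0.4;0 0 0.31 -1 0.24 -0.19 0.4"

```text
time: 14.75
tool_pos: [0.5591, 0.0424, 0.2491]
tcp_rot: [-3.048, -0.761, -0.0]
wrist_force: [0.7, 0.4, 0.8]
width: 0.697
```

```bash
python3 go.py 0.5 -0.253 0.25 -79.1
```

```text
t 14.75 turn [-2.000e-04  0.000e+00  8.929e-01] shift [-1.911  2.329 -0.01 ] F [0.7 0.4 0.8] w 0.697 p [0.5591 0.0424 0.2491] q [ 0.03  0.05  1.86  0.    1.23 -0.46]
```

move_arm:
  series: "0 0 0.03 -0.1 0.12 0 0.4;0 0 0.07 -0.2 0.25 0 0.4;0 0 0.11 -0.3 0.38 0 0.4;0 0 0.15 -0.4 0.5 0 0.4;0 0 0.19 -0.5 0.62 0 0.4;0 0 0.23 -0.6 0.75 0 0.4;0 0 0.27 -0.7 0.88 0 0.4;0 0 0.31 -0.82 1 0 0.4"

```text
time: 15.55
tool_pos: [0.534, -0.0845, 0.2488]
tcp_rot: [-3.131, 0.25, 0.0]
wrist_force: [-0.9, -0.1, 0.6]
width: 0.695
```

```bash
python3 go.py 0.5 -0.253 0.25 -79.1; python3 up.py 0.142
```

```text
t 15.55 turn [-1.00e-04  1.00e-04  5.83e-01] shift [-0.069  1.717 -0.012] F [-0.9 -0.1  0.6] w 0.695 p [ 0.534  -0.0845  0.2488] q [-0.2   0.01  1.9   0.    1.23 -0.04]
[ 0.5043 -0.2532  0.1933]
t 15.55 turn [0.2177 0.1526 0.5688] shift [-0.026  1.713  0.555] F [-0.9 -0.1  0.6] w 0.695 p [ 0.534  -0.0845  0.2488] q [-0.2   0.01  1.9   0.    1.23 -0.04]
```

move_arm:
  series: "0.014 0.01 0.036 0 0.11 0 0.4;0.027 0.019 0.071 0 0.22 0 0.4;0.041 0.029 0.107 0 0.33 0 0.4;0.054 0.038 0.142 -0.01 0.45 0 0.4;0.068 0.048 0.178 -0.01 0.58 0 0.4;0.082 0.057 0.213 -0.01 0.7 0 0.4;0.095 0.067 0.249 -0.01 0.8 0 0.4;0.109 0.076 0.284 -0.01 0.9 0 0.4"

```text
time: 16.35
tool_pos: [0.5189, -0.1732, 0.249]
tcp_rot: [-2.711, 1.079, -0.257]
wrist_force: [0.7, -0.7, 0.1]
width: 0.699
```

```bash
python3 up.py 0.142
```

```text
[ 0.5043 -0.2532  0.1933]
t 16.35 turn [0.1082 0.0766 0.2848] shift [0.404 0.807 0.396] F [ 0.7 -0.7  0.1] w 0.699 p [ 0.5189 -0.1732  0.249 ] q [-0.51 -0.08  2.01  0.26  1.08  0.14]
```

move_arm:
  series: "0.014 0.01 0.036 0.05 0.1 0.03 0.4;0.027 0.019 0.071 0.1 0.2 0.06 0.4;0.041 0.029 0.107 0.15 0.3 0.1 0.4;0.054 0.038 0.142 0.2 0.4 0.15 0.4;0.068 0.048 0.178 0.25 0.52 0.2 0.4;0.082 0.057 0.213 0.31 0.64 0.27 0.4;0.095 0.067 0.249 0.37 0.75 0.34 0.4;0.108 0.077 0.285 0.404 0.807 0.396 0.4"

```text
time: 17.15
tool_pos: [0.5041, -0.2537, 0.1927]
tcp_rot: [-2.082, 1.722, -0.462]
wrist_force: [0.5, -0.4, 0.2]
width: 0.699
```

```bash
python3 up.py 0.142;python3 - <<'E'
from h import *
c=cam("top");save(c,"pics/t5.png")
s=cam("scene");save(s,"pics/s5.png")
a=[cv2.imread("pics/s5.png")[160:300,200:340],cv2.imread("pics/t5.png")[170:310,300:440]]
cv2.imwrite("pics/c5.png",np.hstack([cv2.resize(cv2.convertScaleAbs(i,alpha=1.6,beta=15),(400,400)) for i in a]))
E
```

```text
[ 0.5043 -0.2532  0.1933]
t 17.15 turn [ 0.0004 -0.0008 -0.0004] shift [-0.004 -0.005 -0.003] F [ 0.5 -0.4  0.2] w 0.699 p [ 0.5041 -0.2537  0.1927] q [-0.75 -0.08  2.18  0.59  0.8   0.27]
```

View pics/c5.png

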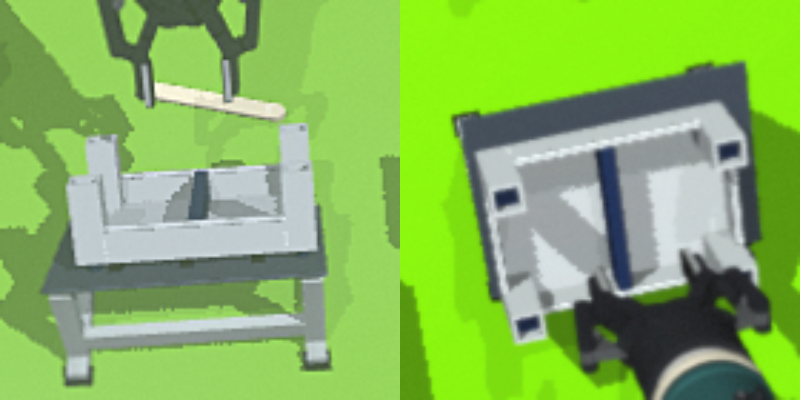

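The gripper straddles the dark rib: fingertips are at (600,270) and (690,255), the near rib end at (625,285) in the right crop. I'll descend square to the floor.

move_arm:
  series: "0 0 0 0 0 0.14 0.4;0 0 0 0 0 0.28 0.4;0 0 0 0 0 0.42 0.4;0 0 0 0 0 0.56 0.4;0 0 0 0 0 0.7 0.4;0 0 0 0 0 0.82 0.4;0 0 0 0 0 0.92 0.4;0 0 0 0 0 0.98 0.4"

```text
time: 18.05
tool_pos: [0.5522, -0.2437, 0.1069]
tcp_rot: [-2.085, 1.721, -0.459]
wrist_force: [-0.3, 0.0, -0.2]
width: 0.703
```

```bash
python3 up.py 0.042
```

```text
[ 0.5534 -0.2438  0.1067]
t 18.05 turn [ 0.0012 -0.0001  0.0002] shift [ 0.003 -0.009  0.008] F [-0.3  0.  -0.2] w 0.703 p [ 0.5522 -0.2437  0.1069] q [-0.66  0.1   2.18  0.7   0.62  0.18]
```

move_arm:
  series: "0 0 0 0.003 -0.005 0.005 0.2;0 0 0 0.003 -0.009 0.008 0;0 0 0 0.003 -0.009 0.008 -0.2;0 0 0 0.003 -0.009 0.008 -0.4;0 0 0 0.003 -0.009 0.008 -0.6;0 0 0 0.003 -0.009 0.008 -1;0 0 0 0.003 -0.009 0.008 -1;0 0 0 0.003 -0.009 0.008 -1"
  squeeze: 60

```text
time: 18.85
tool_pos: [0.5533, -0.2444, 0.1087]
tcp_rot: [-2.084, 1.72, -0.462]
wrist_force: [-6.0, -0.5, 5.6]
width: 0.127
```

```bash
python3 up.py 0.042
```

```text
[ 0.5534 -0.2438  0.1067]
t 18.85 turn [ 0.0005 -0.0007  0.0004] shift [-0.006  0.008  0.018] F [-6.  -0.5  5.6] w 0.127 p [ 0.5533 -0.2444  0.1087] q [-0.66  0.1   2.18  0.7   0.62  0.19]
```

move_arm:
  series: "0 0 0 0 0 -0.02 -1;0 0 0 0 0 -0.06 -1;0 0 0 0 0 -0.13 -1;0 0 0 0 0 -0.23 -1;0 0 0 0 0 -0.34 -1;0 0 0 0 0 -0.46 -1;0 0 0 0 0 -0.58 -1;0 0 0 0 0 -0.7 -1"

```text
time: 19.65
tool_pos: [0.5184, -0.251, 0.1699]
tcp_rot: [-2.084, 1.721, -0.462]
wrist_force: [-0.1, 0.2, -3.2]
width: 0.124
```

```bash
python3 up.py 0.142; python3 go.py 0.54 -0.22 0.27 -79;python3 - <<'E'
from h import *
c=cam("top");save(c,"pics/t6.png")
s=cam("scene");save(s,"pics/s6.png")
a=[cv2.imread("pics/s6.png")[120:300,180:360],cv2.imread("pics/t6.png")[170:310,300:440]]
cv2.imwrite("pics/c6.png",np.hstack([cv2.resize(cv2.convertScaleAbs(i,alpha=1.6,beta=15),(400,400)) for i in a]))
E
```

```text
[ 0.5043 -0.2532  0.1933]
t 19.65 turn [ 0.0007 -0.0008  0.0003] shift [-0.004  0.007 -0.274] F [-0.1  0.2 -3.2] w 0.124 p [ 0.5184 -0.251   0.1699] q [-0.72 -0.03  2.19  0.61  0.75  0.25]
t 19.65 turn [-0.2493 -0.0011 -0.0007] shift [-0.262 -0.734 -0.733] F [-0.1  0.2 -3.2] w 0.124 p [ 0.5184 -0.251   0.1699] q [-0.72 -0.03  2.19  0.61  0.75  0.25]
```

View pics/c6.png

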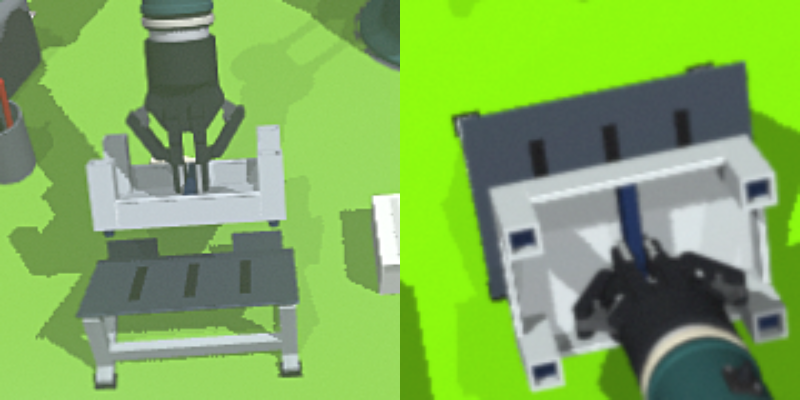

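The tray is held square in the grip, lugs clear of the shelf (crop left: tray at (190,200), shelf below at (190,285)). I'll raise it and level it.

move_arm:
  series: "-0.01 0 0 -0.02 -0.08 -0.08 -1;-0.03 0 0 -0.04 -0.17 -0.17 -1;-0.06 0 0 -0.08 -0.26 -0.26 -1;-0.1 0 0 -0.12 -0.36 -0.36 -1;-0.14 0 0 -0.16 -0.46 -0.46 -1;-0.18 0 0 -0.2 -0.56 -0.56 -1;-0.22 0 0 -0.24 -0.66 -0.66 -1;-0.249 -0.001 0 -0.262 -0.734 -0.733 -1"

```text
time: 20.55
tool_pos: [0.5418, -0.2192, 0.27]
tcp_rot: [2.423, -1.999, -0.001]
wrist_force: [0.7, -0.2, -2.8]
width: 0.125
```

```bash
python3 go.py 0.5924 0.2896 0.27 -77.33
```

```text
t 20.55 turn [ 0.0003  0.0001 -0.0143] shift [-4.899 -1.464  0.   ] F [ 0.7 -0.2 -2.8] w 0.125 p [ 0.5418 -0.2192  0.27  ] q [-0.43  0.08  1.78 -0.    1.28  0.95]
```

move_arm:
  series: "0 0 -0.002 -0.05 -0.02 0 -1;0 0 -0.004 -0.15 -0.05 0 -1;0 0 -0.006 -0.28 -0.09 0 -1;0 0 -0.008 -0.42 -0.13 0 -1;0 0 -0.01 -0.56 -0.17 0 -1;0 0 -0.012 -0.7 -0.21 0 -1;0 0 -0.014 -0.84 -0.25 0 -1;0 0 -0.0145 -0.98 -0.293 0 -1"

```text
time: 21.35
tool_pos: [0.5508, -0.1167, 0.269]
tcp_rot: [-2.453, 1.962, 0.0]
wrist_force: [0.4, -1.1, -4.4]
width: 0.125
```

move_arm:
  series: "0 0 0 -0.12 -0.035 0 -1;0 0 0 -0.24 -0.07 0 -1;0 0 0 -0.36 -0.105 0 -1;0 0 0 -0.48 -0.14 0 -1;0 0 0 -0.6 -0.175 0 -1;0 0 0 -0.73 -0.21 0 -1;0 0 0 -0.86 -0.245 0 -1;0 0 0 -0.98 -0.27 0 -1"

```text
time: 22.15
tool_pos: [0.5557, -0.0153, 0.269]
tcp_rot: [-2.452, 1.962, 0.0]
wrist_force: [-0.2, -0.1, -3.2]
width: 0.124
```

move_arm:
  series: "0 0 0 -0.12 -0.035 0 -1;0 0 0 -0.24 -0.07 0 -1;0 0 0 -0.36 -0.105 0 -1;0 0 0 -0.48 -0.14 0 -1;0 0 0 -0.6 -0.175 0 -1;0 0 0 -0.73 -0.21 0 -1;0 0 0 -0.86 -0.245 0 -1;0 0 0 -0.98 -0.27 0 -1"

```text
time: 22.95
tool_pos: [0.5606, 0.0863, 0.269]
tcp_rot: [-2.453, 1.962, 0.0]
wrist_force: [-0.3, 0.9, -4.5]
width: 0.128
```

```bash
python3 go.py 0.5924 0.2896 0.27 -77.33;python3 - <<'E'
from h import *
import pickle
c=cam("top");save(c,"pics/t7.png");pickle.dump(c,open("top7.pkl","wb"))
s=cam("scene");save(s,"pics/s7.png");pickle.dump(s,open("scene7.pkl","wb"))
E
```

```text
t 22.95 turn [-0.0002  0.0004  0.0001] shift [-1.914 -0.757 -0.008] F [-0.3  0.9 -4.5] w 0.128 p [0.5606 0.0863 0.269 ] q [0.11 0.05 1.82 0.   1.27 1.46]
```

View pics/t7.png

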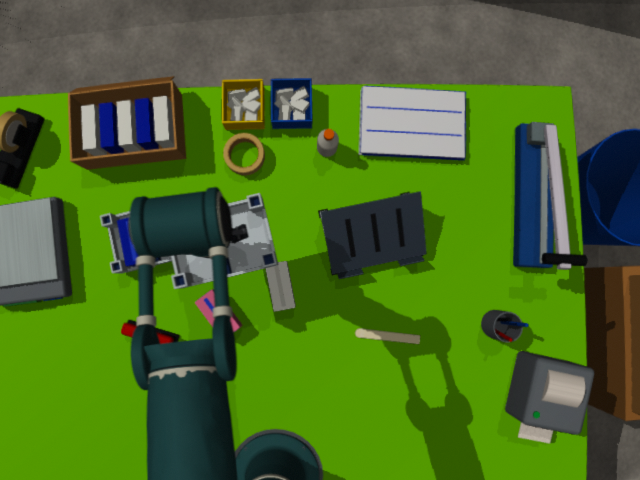

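View pics/s7.png

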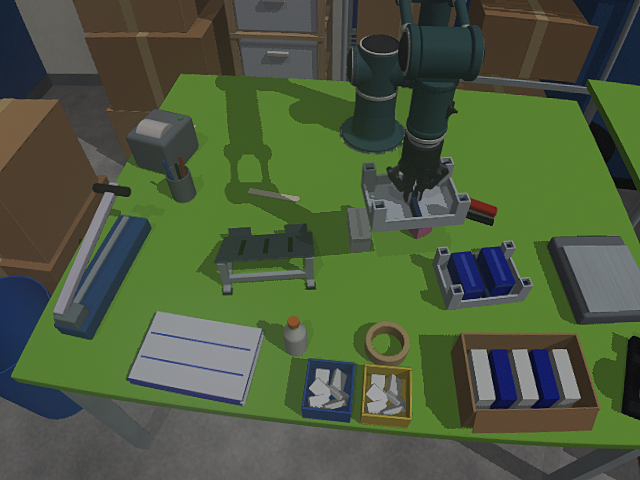

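```bash
cat > rel.py <<'E'
from meas import *
from go import down
from scipy.optimize import least_squares
def fit(obs,p0,tilt=True):
    # obs: list of (cam, modelpoints(n,3), pixels). p=[x,y,z,yaw,rx,ry]
    def f(p):
        A=R.from_rotvec([p[4],p[5],0])*R.from_euler('z',p[3]) if tilt else R.from_euler('z',p[3])
        return np.concatenate([(proj(c,A.apply(M)+p[:3])-px).ravel() for c,M,px in obs])
    r=least_squares(f,p0 if tilt else p0[:4]);return r.x,r.fun
E
python3 - <<'E'
from rel import *
c=pickle.load(open("top7.pkl","rb"));s=pickle.load(open("scene7.pkl","rb"))
px=dark_blobs(c,None,[(254,202),(268,259),(180,280)])
M=np.array([[57,-87,80],[-57,-87,80],[-57,87,80]])/1000.
x,r=fit([(c,M,px)],[.56,.086,.225,.22,0,0],False);print(x.round(4),np.degrees(x[3]),r.round(2))
T=np.array([.5606,.0863,.269]);A=R.from_euler('z',np.radians(12.67))
print('tray origin minus TCP in tray axes',A.inv().apply(x[:3]-T).round(4))
im=cv2.imread("pics/s7.png")[150:320,350:540];cv2.imwrite("pics/c7.png",cv2.resize(cv2.convertScaleAbs(im,alpha=1.6,beta=15),None,fx=4,fy=4,interpolation=cv2.INTER_CUBIC))
E
```

```text
[ 10.5         10.33333333 480.33333333] (np.float64(254.1970853573907), np.float64(200.63699976867915))
[ 12.16666667  12.         646.33333333] (np.float64(268.0374333849063), np.float64(258.7192711019426))
[ 10.33333333  10.5        486.16666667] (np.float64(179.00391383841847), np.float64(280.18766426694094))
[0.5578 0.084  0.2235 0.221 ] 12.66498537032429 [ 0.04 -0.01 -0.05 -0.02  0.01  0.03]
tray origin minus TCP in tray axes [-0.0032 -0.0017 -0.0455]
```

View pics/c7.png

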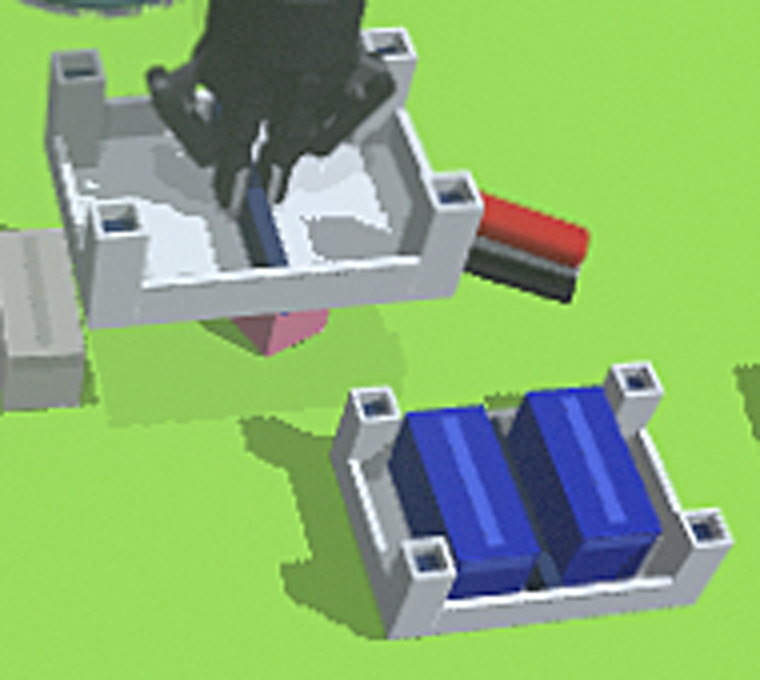

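move_arm:
  series: "0 0 0 -0.12 -0.05 0 -1;0 0 0 -0.24 -0.1 0 -1;0 0 0 -0.36 -0.15 0 -1;0 0 0 -0.48 -0.2 0 -1;0 0 0 -0.6 -0.25 0 -1;0 0 0 -0.73 -0.3 0 -1;0 0 0 -0.86 -0.35 0 -1;0 0 0 -0.98 -0.39 0 -1"

```text
time: 23.85
tool_pos: [0.5772, 0.1905, 0.2691]
tcp_rot: [-2.453, 1.962, 0.0]
wrist_force: [0.6, 0.3, -3.4]
width: 0.124
```

```bash
python3 go.py 0.5952 0.2920 0.20 -77.33
```

```text
t 23.85 turn [-0.0002  0.0004  0.0001] shift [-0.95  -0.398  0.691] F [ 0.6  0.3 -3.4] w 0.124 p [0.5772 0.1905 0.2691] q [0.28 0.13 1.74 0.   1.28 1.63]
```

move_arm:
  series: "0 0 0 -0.14 -0.06 0.1 -1;0 0 0 -0.28 -0.12 0.2 -1;0 0 0 -0.43 -0.18 0.3 -1;0 0 0 -0.58 -0.25 0.4 -1;0 0 0 -0.72 -0.31 0.5 -1;0 0 0 -0.85 -0.36 0.6 -1;0 0 0 -0.95 -0.398 0.69 -1;0 0 0 -0.95 -0.398 0.69 -1"

```text
time: 24.65
tool_pos: [0.5941, 0.2918, 0.1978]
tcp_rot: [2.453, -1.96, -0.003]
wrist_force: [-0.4, -0.7, -4.2]
width: 0.121
```

move_arm:
  series: "0 0 0 0 0 0.05 -1;0 0 0 0 0 0.1 -1;0 0 0 0 0 0.15 -1;0 0 0 0 0 0.2 -1;0 0 0 0 0 0.25 -1;0 0 0 0 0 0.3 -1;0 0 0 0 0 0.3 -1;0 0 0 0 0 0.3 -1"

```text
time: 25.45
tool_pos: [0.595, 0.2907, 0.17]
tcp_rot: [-2.453, 1.962, 0.001]
wrist_force: [-0.5, -1.2, -3.3]
width: 0.126
```

```bash
python3 go.py 0.5952 0.2920 0.17 -77.33; python3 - <<'E'
from h import *
import pickle
c=cam("top");save(c,"pics/t8.png");pickle.dump(c,open("top8.pkl","wb"))
s=cam("scene");save(s,"pics/s8.png");pickle.dump(s,open("scene8.pkl","wb"))
a=[cv2.imread("pics/s8.png")[180:320,410:560],cv2.imread("pics/t8.png")[170:310,75:225]]
cv2.imwrite("pics/c8.png",np.hstack([cv2.resize(cv2.convertScaleAbs(i,alpha=1.6,beta=15),(400,373),interpolation=cv2.INTER_CUBIC) for i in a]))
cv2.imwrite("pics/c8b.png",cv2.resize(cv2.convertScaleAbs(a[0],alpha=1.6,beta=15),(800,597*800//800*1250//1250),interpolation=cv2.INTER_CUBIC))
E
```

```text
t 25.45 turn [-0.      0.0003 -0.    ] shift [-0.013 -0.005 -0.   ] F [-0.5 -1.2 -3.3] w 0.126 p [0.595  0.2907 0.17  ] q [0.42 0.3  1.72 0.   1.13 1.77]
```

View pics/c8.png

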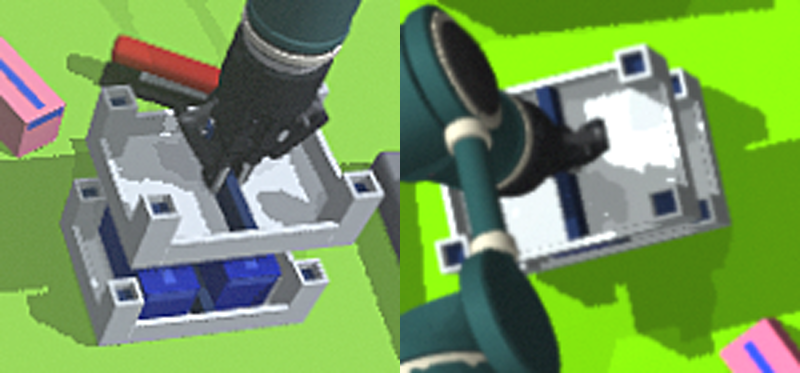

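View pics/c8b.png

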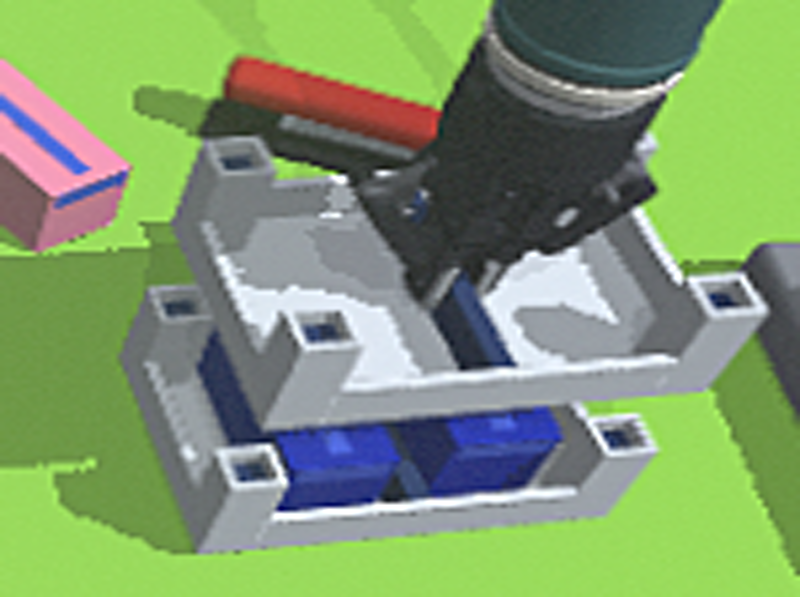

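```bash
python3 - <<'E'
from rel import *
c=pickle.load(open("top8.pkl","rb"));s=pickle.load(open("scene8.pkl","rb"))
S=lambda *a:np.array(a)/1000.
px=dark_blobs(c,None,[(162,194),(174,246),(94,265)])
Mu=S([57,-87,80],[-57,-87,80],[-57,87,80])
x,r=fit([(c,Mu,px)],[.592,.29,.125,.22],False);print('top up',x.round(4),np.degrees(x[3]),r.round(2))
T=np.array([.595,.2907,.17]);A=R.from_euler('z',np.radians(12.67))
print('  minus TCP',A.inv().apply(x[:3]-T).round(4),' minus low',A.inv().apply(x[:3]-[.5924,.2896,0]).round(4))
# scene: which corners: image right=+y, image down=+x
Ms=S([-57,-87,80],[57,-87,80],[57,87,80])
pu=dark_blobs(s,None,[(455,217),(470,257),(546,249)],6);pl=dark_blobs(s,None,[(443,251),(457,289),(526,281)],6)
for z in (.1245,):
  for n,q,zz in(('up',pu,.08+z),('low',pl,.08)):
    P=onz(s,q,zz); C=(P-A.apply(Ms)); print('scene',n,(C[:,:2]).round(4).tolist(),C.mean(0)[:2].round(4))
x,r=fit([(c,Mu,px),(s,Ms,pu)],[.592,.29,.125,.22,0,0]);print('both',x.round(4),r.round(2))
E
```

```text
[  9.   9. 373.] (np.float64(161.8576109621686), np.float64(193.34197199880845))
[ 10.83333333  11.         537.16666667] (np.float64(173.330204778157), np.float64(245.67289792119143))
[ 11.33333333  12.33333333 533.33333333] (np.float64(96.07947916666667), np.float64(266.29770833333333))
top up [0.5908 0.29   0.1203 0.2382] 13.649129735176174 [-0.29  0.34  0.51 -0.14 -0.23 -0.19]
  minus TCP [-0.0042  0.0002 -0.0497]  minus low [-0.0014  0.0007  0.1203]
[  9.5          6.83333333 304.33333333] (np.float64(454.6561701350858), np.float64(216.46768893756845))
[  9.           7.33333333 253.16666667] (np.float64(470.7730414746544), np.float64(256.865975422427))
[  8.33333333   6.66666667 219.16666667] (np.float64(546.2875158428391), np.float64(249.10449936628643))
[ 13.  13. 745.] (np.float64(443.6953020134228), np.float64(251.86409395973155))
[  8.33333333   6.66666667 222.66666667] (np.float64(457.2189371257485), np.float64(289.67078343313375))
[  8.           6.5        203.33333333] (np.float64(526.304781420765), np.float64(281.953825136612))
scene up [[0.5905, 0.2922], [0.5917, 0.293], [0.5909, 0.2938]] [0.591 0.293]
scene low [[0.5963, 0.2923], [0.5937, 0.2929], [0.5935, 0.2926]] [0.5945 0.2926]
both [ 0.5919  0.2899  0.1238  0.2358 -0.011  -0.0127] [-1.24  0.03 -0.38 -0.15 -0.99 -0.3  -0.81  0.52 -0.4  -0.26 -1.47 -0.24]
```

```bash
python3 - <<'E'
from rel import *
c=pickle.load(open("top8.pkl","rb"))
px=np.array([[161.858,193.342],[173.33,245.673]]);A=R.from_euler('z',np.radians(12.67))
M=np.array([[57,-87,80],[-57,-87,80]])/1000.
for z in(.122,.1245,.127):
    P=onz(c,px,.08+z);d=P[0]-P[1];print(z,(P-A.apply(M))[:,:2].round(4).tolist(),np.hypot(*d[:2]).round(4),np.degrees(np.arctan2(d[1],d[0])))
E
```

```text
0.122 [[0.5925, 0.2902], [0.5921, 0.29]] 0.1144 12.696468649533138
0.1245 [[0.5921, 0.2895], [0.5919, 0.2894]] 0.1141 12.696468649533152
0.127 [[0.5917, 0.2888], [0.5918, 0.2888]] 0.1139 12.696468649533125
```

Top view has the two tray centres within 0.5 mm, and the scene view differs by about 1–2 mm, depending on the assumed height. The lug tips have ±4.5 mm capture. I'll make a small correction and descend to just above the sockets.

move_arm:
  series: "0 0 0 0 -0.004 0.05 -1;0 0 0 0 -0.008 0.1 -1;0 0 0 0 -0.008 0.16 -1;0 0 0 0 -0.008 0.22 -1;0 0 0 0 -0.008 0.28 -1;0 0 0 0 -0.008 0.34 -1;0 0 0 0 -0.008 0.38 -1;0 0 0 0 -0.008 0.38 -1"

```text
time: 26.35
tool_pos: [0.5952, 0.2907, 0.131]
tcp_rot: [2.452, -1.962, -0.002]
wrist_force: [0.4, -0.5, -4.0]
width: 0.13
```

```bash
python3 go.py 0.5955 0.2910 0.115 -77.33; python3 - <<'E'
from h import *
import pickle
c=cam("top");save(c,"pics/t9.png");pickle.dump(c,open("top9.pkl","wb"))
s=cam("scene");save(s,"pics/s9.png");pickle.dump(s,open("scene9.pkl","wb"))
a=[cv2.imread("pics/s9.png")[200:320,410:560]]
cv2.imwrite("pics/c9.png",cv2.resize(cv2.convertScaleAbs(a[0],alpha=1.6,beta=15),(750,600),interpolation=cv2.INTER_CUBIC))
E
```

```text
t 26.35 turn [0.0006 0.0002 0.    ] shift [-0.003 -0.004  0.16 ] F [ 0.4 -0.5 -4. ] w 0.13 p [0.5952 0.2907 0.131 ] q [0.42 0.34 1.75 0.   1.06 1.77]
```

View pics/c9.png

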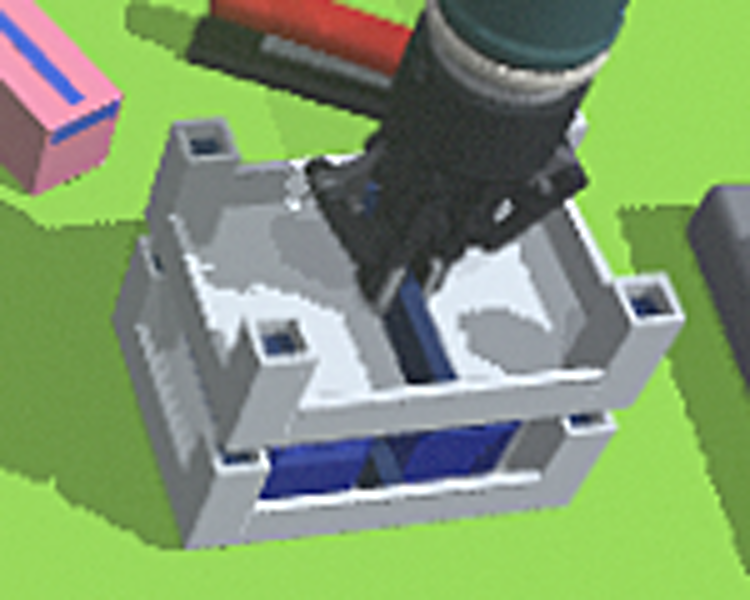

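The trays look aligned: the lower posts at (240,460) and (588,420) sit under the upper ones. I'll descend slowly, watching force.

move_arm:
  series: "0 0 0 0 0 0.015 -1;0 0 0 0 0 0.03 -1;0 0 0 0 0 0.045 -1;0 0 0 0 0 0.06 -1;0 0 0 0 0 0.075 -1;0 0 0 0 0 0.09 -1;0 0 0 0 0 0.1 -1;0 0 0 0 0 0.1 -1"

```text
time: 27.25
tool_pos: [0.5957, 0.2908, 0.1219]
tcp_rot: [-2.453, 1.963, 0.001]
wrist_force: [-0.4, -0.1, -3.6]
width: 0.128
```

```bash
python3 go.py 0.5955 0.2910 0.115 -77.33
```

```text
t 27.25 turn [0.     0.0003 0.    ] shift [-0.002  0.001  0.069] F [-0.4 -0.1 -3.6] w 0.128 p [0.5957 0.2908 0.1219] q [0.42 0.35 1.75 0.   1.04 1.77]
```

move_arm:
  series: "0 0 0 0 0 0.01 -1;0 0 0 0 0 0.02 -1;0 0 0 0 0 0.03 -1;0 0 0 0 0 0.04 -1;0 0 0 0 0 0.05 -1;0 0 0 0 0 0.055 -1;0 0 0 0 0 0.06 -1;0 0 0 0 0 0.06 -1"

```text
time: 28.05
tool_pos: [0.5958, 0.2909, 0.1161]
tcp_rot: [-2.453, 1.962, 0.001]
wrist_force: [-0.0, 0.9, -3.8]
width: 0.124
```

```bash
python3 go.py 0.5955 0.2910 0.115 -77.33
```

```text
t 28.05 turn [-0.0001  0.0003  0.    ] shift [-0.002  0.003  0.011] F [-0.   0.9 -3.8] w 0.124 p [0.5958 0.2909 0.1161] q [0.42 0.35 1.76 0.   1.03 1.77]
```

No lateral force and no support yet. I'll go 3 mm further.

move_arm:
  series: "0 0 0 0 0 0.005 -1;0 0 0 0 0 0.01 -1;0 0 0 0 0 0.015 -1;0 0 0 0 0 0.02 -1;0 0 0 0 0 0.025 -1;0 0 0 0 0 0.03 -1;0 0 0 0 0 0.03 -1;0 0 0 0 0 0.03 -1"

```text
time: 28.85
tool_pos: [0.5959, 0.291, 0.1136]
tcp_rot: [-2.452, 1.962, 0.0]
wrist_force: [-1.3, 0.3, 0.5]
width: 0.126
```

```bash
python3 go.py 0.5955 0.2910 0.115 -77.33;python3 - <<'E'
from h import *
s=cam("scene");save(s,"pics/s10.png")
a=[cv2.imread("pics/s10.png")[200:320,410:560]]
cv2.imwrite("pics/c10.png",cv2.resize(cv2.convertScaleAbs(a[0],alpha=1.6,beta=15),(750,600),interpolation=cv2.INTER_CUBIC))
E
```

```text
t 28.85 turn [-0.0003  0.0003  0.0001] shift [-0.001  0.003 -0.014] F [-1.3  0.3  0.5] w 0.126 p [0.5959 0.291  0.1136] q [0.42 0.35 1.76 0.   1.03 1.77]
```

View pics/c10.png

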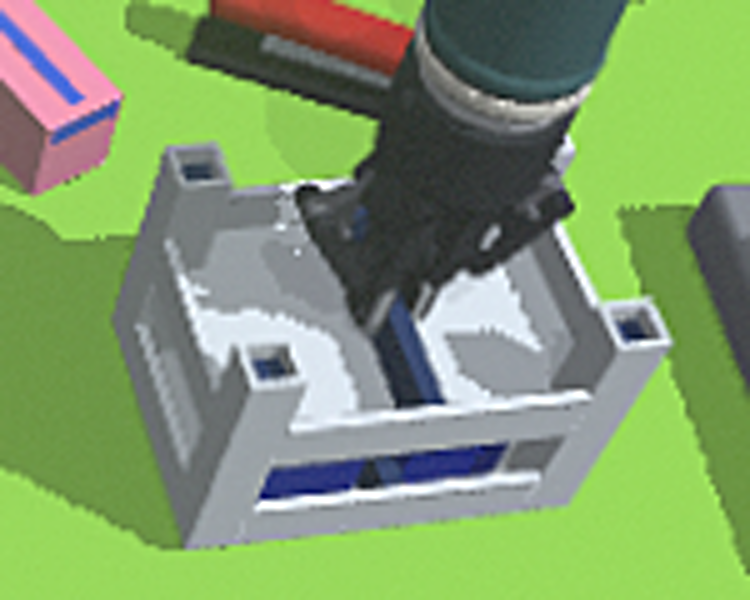

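The posts merge without a gap and the weight is now carried by the lower tray. I'll press about 1 mm more, release, then retreat.

move_arm:
  series: "0 0 0 0 0 0.005 -1;0 0 0 0 0 0.008 -1;0 0 0 0 0 0.008 -1;0 0 0 0 0 0.008 -0.5;0 0 0 0 0 0.008 -0.3;0 0 0 0 0 0.008 -0.1;0 0 0 0 0 0.008 0;0 0 0 0 0 0.008 0"

```text
time: 29.7
tool_pos: [0.5959, 0.291, 0.1123]
tcp_rot: [-2.452, 1.962, 0.0]
wrist_force: [0.6, -0.8, 0.1]
width: 0.498
```

move_arm:
  series: "0 0 0 0 0 -0.03 0;0 0 0 0 0 -0.1 0;0 0 0 0 0 -0.2 0;0 0 0 0 0 -0.34 0;0 0 0 0 0 -0.5 0;0 0 0 0 0 -0.66 0;0 0 0 0 0 -0.83 0;0 0 0 0 0 -1 0"

```text
time: 30.5
tool_pos: [0.596, 0.291, 0.2146]
tcp_rot: [-2.452, 1.962, -0.0]
wrist_force: [0.1, 0.2, 0.2]
width: 0.499
```

move_arm:
  series: "0 0 0 0.1 0 -0.12 0;0 0 0 0.22 0.05 -0.24 0;0 0 0 0.34 0.1 -0.36 0;0 0 0 0.48 0.2 -0.48 0;0 0 0 0.61 0.3 -0.6 0;0 0 0 0.74 0.4 -0.6 0;0 0 0 0.87 0.5 -0.6 0;0 0 0 1 0.6 -0.6 0"

```text
time: 31.3
tool_pos: [0.558, 0.1786, 0.2715]
tcp_rot: [2.453, -1.963, -0.002]
wrist_force: [0.1, -0.1, -0.3]
width: 0.495
```

move_arm:
  series: "0 0 0 0.13 0.1 0 0;0 0 0 0.26 0.2 0 0;0 0 0 0.4 0.3 0 0;0 0 0 0.53 0.4 0 0;0 0 0 0.66 0.5 0 0;0 0 0 0.8 0.5 0 0;0 0 0 0.9 0.5 0 0;0 0 0 1 0.5 0 0"

```text
time: 32.1
tool_pos: [0.5329, 0.0707, 0.2723]
tcp_rot: [-2.452, 1.962, -0.0]
wrist_force: [0.2, -1.0, -0.2]
width: 0.496
```

move_arm:
  series: "0 0 0 0.13 0.1 0 0;0 0 0 0.26 0.2 0 0;0 0 0 0.4 0.3 0 0;0 0 0 0.53 0.3 0 0;0 0 0 0.66 0.3 0 0;0 0 0 0.8 0.3 0 0;0 0 0 0.9 0.3 0 0;0 0 0 1 0.3 0 0"

```text
time: 32.9
tool_pos: [0.5254, -0.0335, 0.272]
tcp_rot: [-2.452, 1.963, 0.001]
wrist_force: [0.6, 0.5, -0.1]
width: 0.503
```

```bash
python3 - <<'E'
from h import *
import pickle
c=cam("top");save(c,"pics/t11.png");pickle.dump(c,open("top11.pkl","wb"))
s=cam("scene");save(s,"pics/s11.png");pickle.dump(s,open("scene11.pkl","wb"))
a=[cv2.imread("pics/s11.png")[200:320,410:560],cv2.imread("pics/t11.png")[175:295,75:225]]
cv2.imwrite("pics/c11.png",np.hstack([cv2.resize(cv2.convertScaleAbs(i,alpha=1.6,beta=15),(400,320),interpolation=cv2.INTER_CUBIC) for i in a]))
E
```

```text
(no output)
```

View pics/c11.png

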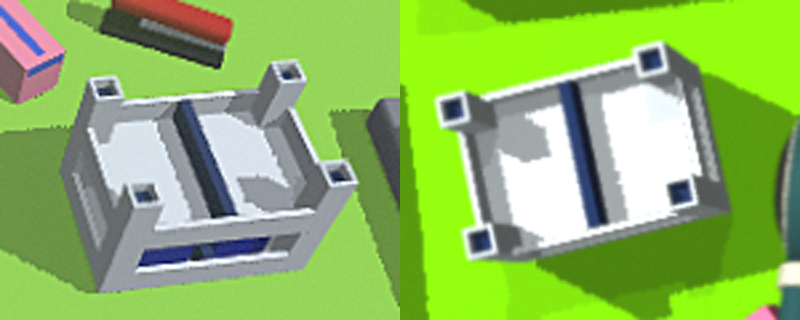

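View pics/t11.png

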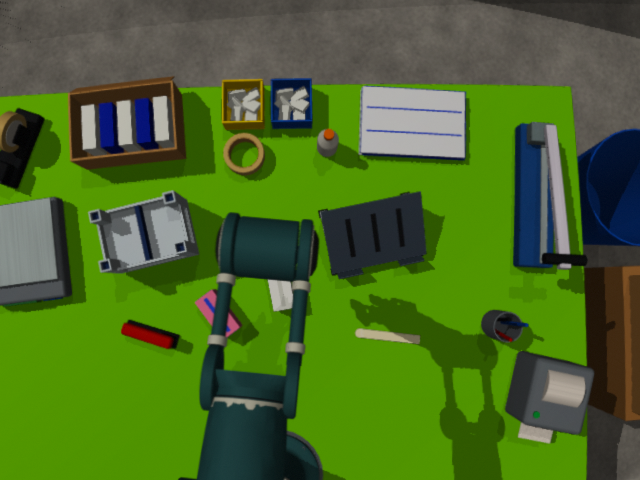

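```bash
python3 - <<'E'
from rel import *
c=pickle.load(open("top11.pkl","rb"))
px=dark_blobs(c,None,[(94.5,215.5),(169,197),(105.5,265),(180,246.5)])
M=np.array([[57,87,80],[57,-87,80],[-57,87,80],[-57,-87,80]])/1000.
for t in(False,True):
    x,r=fit([(c,M,px)],[.592,.29,.07,.22,0,0],t);print(x.round(4),np.degrees(x[3:]),r.round(2))
A=R.from_euler('z',np.radians(12.67))
C=onz(c,px,.15)-A.apply(M);print(C[:,:2].round(4).tolist(),A.inv().apply(C.mean(0)-[.5924,.2896,0])[:2].round(4))
print({k:np.round(v,3) for k,v in bot.read_state().items() if k in("time","wrist_force","joint_vel")})
E
```

```text
[  8.           8.5        317.66666667] (np.float64(94.26573976915006), np.float64(215.50944386149004))
[  8.5   8.5 330.5] (np.float64(168.5623213985544), np.float64(196.95062195326946))
[  8.33333333   8.83333333 336.33333333] (np.float64(104.5517839444995), np.float64(265.03402708952757))
[  9.           9.33333333 372.66666667] (np.float64(179.45974955277282), np.float64(246.7239862850328))
[0.5932 0.2899 0.0678 0.2206] [12.64091355] [ 0.05  0.01 -0.02 -0.01 -0.05  0.01  0.02 -0.01]
[ 0.5934  0.2902  0.0674  0.2204  0.0016 -0.0031] [12.6303626   0.09358264 -0.17577363] [ 0.02 -0.   -0.04  0.   -0.02 -0.01  0.04  0.01]
[[0.5929, 0.2891], [0.5927, 0.2892], [0.5931, 0.289], [0.5929, 0.2894]] [ 0.0004 -0.0005]
{'time': np.float64(33.0), 'joint_vel': array([ 0.021, -0.007,  0.008,  0.014,  0.005,  0.019]), 'wrist_force': array([0.164, 0.226, 0.06 ])}
```

```bash
python3 -c "
from h import *
print(bot.finish_job())"
```

```text
the job is handed in; nothing more can be done
None
```

The job is done and handed in at about 33 s of the 64 s allowed; `finish_job` gave no verdict. The blue carton is in the free lane, and the empty tray sits on the lower tray.

- **Carton:** I set it down at the middle of the lane, and it was fully released without any jolt in the wrist force. The pictures showed it flat beside the packed carton. I did not measure its position in the lane afterwards.
- **Upper tray:** I gripped it by the rib, lifted it square to the shelf, levelled it, and lowered it until the lower tray carried its weight.
- **Last top view of the stack:**
  - **Offset:** the upper tray is within 0.5 mm of the lower tray's first measured centre along both axes.
  - **Yaw:** it differs by less than 0.1 degrees.
  - **Tilt:** it is about 0.2 degrees.
- **Other checks:** the lower tray looked unmoved, and so did the other objects where the arm did not hide them. The arm was clear with no contact force.

Two checks disagreed slightly:
- **Alignment before lowering:** the scene camera put the upper tray 1–2 mm off in x compared with the top camera. I corrected by 0.8 mm, and the lugs went in without side load.
- **Seated height:** the top view alone gave about 67.5 mm, not the nominal 70 mm. Height from that camera is only good to 1–2 mm. The scene view shows no gap at the posts, so I took the lugs to be home.

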